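# Present a bead in its dish

## Robot

A 6-joint arm with a two-finger parallel gripper is mounted at the origin on the work surface. World frame = base frame: x ahead of the robot, y to its left, z up, the work surface at z = 0. Lengths are in m, angles in degrees, forces in N, time in s.
With the tool pointing down it reaches from about 0.275 to 0.875 m from the base axis. Payload 12.5 kg.
Tool frame: the origin (TCP) lies at the very end of the fingers, on their centre line; the grasp point (between the pads) lies 19 mm behind it; z points along the fingers, y is the direction in which the jaws open and shut (so a half turn about z gives the same grasp; the last joint's range is limited). The gripper opens to 85 mm and grips with 20 to 120 N. Pads are 22 mm wide; open, the fingers measure 114 mm over their backs; the gripper's body (76 mm by 85 mm) begins 54 mm behind the grasp point. The pads swing forward as they close: fully open they stand 13 mm farther back than shut.
Start: joints at [60.527, 20.094, 94.641, -0, 65.266, -4.847], TCP at [0.229, 0.5, 0.231] pointing down, gripper open.
Joint ranges: [-157.81, 157.81], [-45, 120.19], [0.68, 151.7], [-89.99, 269.99], [4.06, 180], [-164.3, 164.3]. Speed limits (degrees/s): [127.2, 127.2, 159.86, 180, 180, 180].

## Interface

Orientations are given as [roll, pitch, yaw] about the fixed x, y, z axes, in that order (R = Rz(yaw) Ry(pitch) Rx(roll)).
In Python, from rig import arm, solver, eyes, order, spotter, read_time, read_q, read_qvel, read_joint_efforts, read_position, read_orientation, read_ft_force, read_moment, read_width gives the robot as it stands. The module is installed in compiled form; this text tells all that it offers. Calls block until the motion is done:
- arm.move_ptp(position, orientation): joint-space move of the TCP to a pose.
- arm.move_l(position, frame=None, v=0.15, guard=None): straight line of the TCP; frame=None keeps the orientation; v is the mean speed in m/s. With guard (N) it stops when the force on the tool has changed by that much, and returns True; else False.
- arm.move_joints(angles): joint-space move.
- arm.gripper_to(opening, strength=None): opening from 0.0 (shut) to 1.0 (fully open); strength is the grip in N (None keeps the last); returns when the fingers have stopped.
- arm.pause(seconds).
- solver.inverse_kinematics(position, orientation): joint angles nearest the present ones, or None.
- eyes.get_image(name): name is "scene" or "top" or "wrist"; returns (picture, depth): 480x640x3 uint8, red, green, blue; 480x640 float32, m along the optical axis (not along the pixel's ray), 0 where there is no reading.
- eyes.camera_params(name): a dict with "camera_matrix" (3x3 intrinsics, pixels), "R" (3x3) and "t" (3): a world point X has camera coordinates R X + t. Camera axes: x right, y down, z forward; pixel columns grow to the right and rows downward; lengths in m; the calibration is good to about 2 mm. A picture is of the moment at which its call begins: read the wrist's pose just before it. camera_params takes no time and is no camera call; for the wrist camera it gives the pose at the moment of the call.
A pose or a line that the arm cannot do raises arm.IKError and nothing moves.
- order.hand_in(): hands the job in, once; it reports no verdict.
Trained networks look in the newest picture that a camera, given by its name, has taken for a name from the list of things; names that differ only in an ending like _2 or _b are one class to them, and where a whole thing is asked for, a point or a joint stands for the part that bears it (a point fixed in the world has none). Each returns a list of dicts, best first, with "score" (0 to 1); they miss things now and then, are a little off and sometimes report something else, mostly with a low value. They report only what shows in the picture. A call takes as long as a camera call. They do not tell look-alikes from the thing itself.
- spotter.recognise(camera, name): "pixel" ([column, row] in pixels, amid what is visible of it).
- spotter.silhouettes(camera, name): "mask" (480x640 bool, what is visible of it) and "pixel" ([column, row] in pixels, amid what is visible of it).
Readings, each from a call of its own:
- read_time(): time.
- read_q(): joint angles.
- read_qvel(): joint speeds.
- read_joint_efforts(): joint torques, N m.
- read_position(): TCP position.
- read_orientation(): TCP orientation.
- read_ft_force(): force on the tool from outside, world axes, zero at the start.
- read_moment(): the same for the moment, N m.
- read_width(): opening from 0.0 (shut) to 1.0 (fully open).
Only numpy, scipy, OpenCV 4.12 (cv2) and the standard library are available. Lean on these libraries where they do the work, as an engineer would, in place of code of your own. Each camera call takes 0.05 s, during which the arm holds its last target. There are 200 camera calls.

## Task

Take the blue bead dish by its wooden handle, draw it straight out from under the clear riser without bumping the riser, then lift it, give it about a quarter turn, kept level, and hold it over the green outline on the white pattern card: dish over the disc, handle over the strip, its foot 5 to 12 cm above the desk. Keep the dish level and the loose brass bead inside the dish's white ring all the way, and leave the spool, the tape and the jar alone. Finish still holding the dish there, steady, with the bead resting near the middle; do not put it down.

Things in the scene. Friction and masses are not known exactly. Their poses are not given: they have to be found in the camera images.
- dish: blue round dish, about 200 g, light wooden handle along its own -x. Origin: centre of its underside; z up. Rim 120 mm across, 26 high; inside a shallow 11-degree cone with a flat 14 mm spot in the middle and a painted white ring of 30 mm radius. Handle: bar 14 mm wide (y), z 18 to 40, x -55 to -167 mm; a 14 mm peg under its end (x -158) stands on the desk
- dish_grip (a point): point in the handle bar where it is best gripped across its 14 mm width from above: 115 mm from the dish's centre, 29 mm above its underside; axes as the dish
- dish_centre (a point): middle of the dish's inner floor, 8 mm above the underside
- bead_center (a point): centre of the loose brass-coloured bead, a ball 26 mm across, about 25 g, that starts in the middle of the dish and rolls freely in it
- riser: low stand fixed to the desk: two 8 mm white side panels, clear top with blue front edge, thread spools fixed on top at the back. Origin on the desk under its centre; open front faces its own -x. Depth 150 mm, clear width 170 (y), clear height 66, top at 72, spools to 110. The dish starts under it, centre 30 to 45 mm behind the front edge, its handle out of the front
- riser_mouth (a point): middle of the riser's open front at desk level
- card: white pattern card lying fixed on the desk, 1 mm thick, 270 x 160 mm, with the outline of the dish in green: a disc of 60 mm radius for the dish and a strip 16 mm wide for the handle. Origin: on the desk under the disc's centre; z up; the strip points along the card's own -x
- spool: bystander: loose spool of orange thread standing upright, 44 mm across, 55 mm high; origin at the centre of its underside
- tape: bystander: red roll of tape lying flat, 84 mm across, 22 mm high; origin at the centre of its underside
- jar: bystander: amber jar with white cap, 56 mm across, 70 mm high; origin at the centre of its underside
Not all that is in view belongs to the job. Several things have the shape of the dish; the one meant has the colours described above.

How it is judged (in metres and radians):
On the way, in this order (a step that is already met when the one before it is completed fails the run):
1. the dish is wholly out from under the riser, through its open front (x of dish_centre in the frame of riser below -0.135 m and height (world z) of dish below 0.2 m), for 0.05 s.
2. the dish hangs level from the gripper over the card's disc with the bead in it (horizontal distance between dish_centre and card below 0.06 m and height (world z) of dish above 0.03 m and angle between dish's own z axis and vertical below 0.15 rad and distance between bead_center and dish_centre below 0.035 m), for 0.1 s.
At the end, for the whole second after the job is handed in: Still held in the air: underside 45 to 125 mm above the desk, centre within 20 mm of the disc's, handle within 0.14 rad of the strip, level to 0.1 rad and still, bead resting within about 15 mm of the middle; spool, tape and jar moved less than 20 mm (horizontal distance between dish_centre and card below 0.02 m and angle between the x axis of dish and the x axis of card, either way round below 0.14 rad and x of dish_grip in the frame of card below -0.08 m and height (world z) of dish between 0.045 and 0.125 m and angle between dish's own z axis and vertical below 0.1 rad and distance between bead_center and dish_centre below 0.02 m and linear speed of dish below 0.02 m/s and linear speed of bead below 0.04 m/s and contact force between dish and the fingers above 1 N and distance of each of spool, tape, jar from where it was at the start of the episode below 0.02 m); the arm keeps its last pose, push and grip.
It fails at once if the bead left the dish's white ring (its centre more than 32 mm from the middle) (horizontal distance between bead_center and dish_centre above 0.032 m).
It fails at once if the dish was tipped by more than 0.2 rad (angle between dish's own z axis and vertical above 0.2 rad).
It fails at once if the dish or the robot bumped the riser (over 4 N) (contact force between any of dish, the arm, the fingers and riser above 4 N).
It fails at once if a bystander was knocked away or over (distance of any of spool, tape, jar from where it was at the start of the episode above 0.03 m or angle between any of spool, jar's own z axis and vertical above 0.5 rad).
It also fails if it takes over 51 s, if anything falls off the work surface, if the arm or the gripper's body presses on something with over 40 N, if the wrist force passes 120 N, or if a joint passes its speed limit or range.

## Working session

There is one attempt and no reset: what is moved stays moved. The work goes in short steps, each a Python script; the robot and the scene stay as the last script left them, time stands still between calls to the robot, and variables do not carry over. Pictures are saved under pics/ and viewed, about 8 in all and at most 12, crops included, and the job is handed in when it is done.

```bash
mkdir -p pics
cat > h.py <<'E'
import numpy as np, cv2
from rig import *
def snap(c,fn=None):
    im,d=eyes.get_image(c); p=eyes.camera_params(c)
    if fn: cv2.imwrite('pics/'+fn,im[:,:,::-1])
    return im,d,p
def cloud(d,p):
    K=p["camera_matrix"]; v,u=np.mgrid[:480,:640]
    X=np.stack([(u-K[0,2])*d/K[0,0],(v-K[1,2])*d/K[1,1],d],-1)
    return (X-np.array(p["t"]))@np.array(p["R"])
E
python3 - <<'E'
from h import *
print(read_time(),read_orientation())
for c in("top","scene"):
    im,d,p=snap(c,c+"1.png"); P=cloud(d,p)
    np.savez(f'{c}.npz',im=im,d=d,P=P)
    for n in("dish","riser","card","spool","tape","jar","bead_center","dish_grip"):
        for r in spotter.recognise(c,n):
            u,v=map(int,r["pixel"]); print(c,n,round(r["score"],2),u,v,P[v,u].round(3))
E
```

```text
0.0 [-1.79931813e+02 -3.95100956e-03  1.55374217e+02]
top dish 0.89 260 178 [0.583 0.222 0.042]
top dish 0.88 309 280 [0.334 0.101 0.006]
top dish 0.71 222 370 [0.114 0.311 0.013]
top riser 0.81 218 167 [0.604 0.321 0.073]
top riser 0.54 403 104 [ 0.764 -0.128  0.067]
top card 0.72 446 180 [ 0.587 -0.243  0.006]
top spool 0.61 342 107 [0.76  0.021 0.053]
top tape 0.94 240 249 [0.41  0.274 0.002]
top jar 0.92 403 103 [ 0.766 -0.128  0.067]
top dish_grip 0.86 261 179 [0.583 0.221 0.029]
top dish_grip 0.86 223 369 [0.116 0.309 0.013]
top dish_grip 0.77 307 283 [0.326 0.105 0.012]
scene dish 0.87 418 231 [0.599 0.222 0.036]
scene dish 0.79 292 135 [0.13  0.315 0.009]
scene dish 0.66 300 210 [0.32  0.119 0.009]
scene dish 0.33 295 388 [ 0.598 -0.238  0.   ]
scene riser 0.78 448 202 [0.62  0.313 0.072]
scene riser 0.69 415 232 [0.596 0.211 0.041]
scene tape 0.57 378 195 [0.455 0.267 0.023]
scene jar 0.85 401 393 [ 0.779 -0.141  0.068]
scene dish_grip 0.89 417 231 [0.598 0.218 0.04 ]
scene dish_grip 0.85 296 210 [0.309 0.115 0.004]
scene dish_grip 0.63 291 133 [0.121 0.322 0.007]
```

View pics/top1.png

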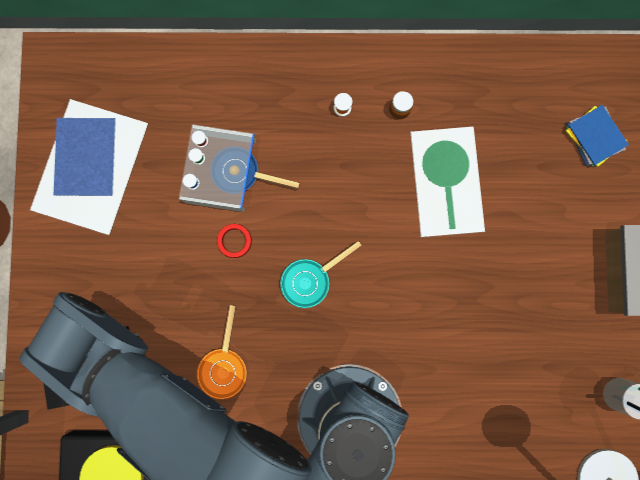

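View pics/scene1.png

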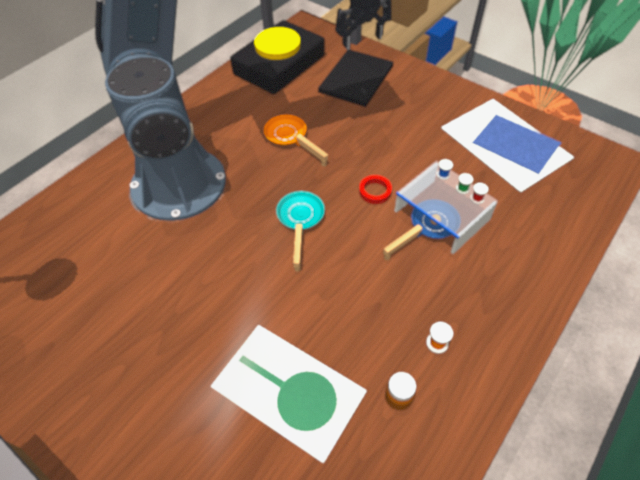

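The top view shows three look-alikes: a blue dish under the riser (centre about 234,170, handle to 298,186), a teal dish (305,283) and an orange dish (222,373). I choose the blue one. The card's disc is at 446,163, with its strip running down to 452,228. I'll measure these next.

```bash
cat > m.py <<'E'
from h import *
def axis(Q):
    c=Q[:,:2].mean(0); w,V=np.linalg.eigh(np.cov((Q[:,:2]-c).T)); return c,V[:,1]
def measure(im,P,tag):
    hsv=cv2.cvtColor(im,cv2.COLOR_RGB2HSV); H,S,V=[hsv[...,i].astype(int) for i in range(3)]
    X,Y,Z=P[...,0],P[...,1],P[...,2]
    # handle top
    m=(abs(H-18)<7)&(S>60)&(V>150)&(Z>.03)&(Z<.05)&(X>.5)&(X<.68)&(Y>.05)&(Y<.3)
    if m.sum()>30:
        Q=P[m]; c,a=axis(Q); a=a*np.sign(-a[1]) ; t=(Q[:,:2]-c)@a
        print(tag,'handle n',m.sum(),'c',c.round(4),'dir(-x dish)',a.round(4),'ang',np.degrees(np.arctan2(a[1],a[0])).round(2),'far end',(c+a*t.max()).round(4),'near',(c+a*t.min()).round(4),'z',np.median(Q[:,2]).round(4))
    g=(abs(H-72)<18)&(S>70)&(Z<.02)&(X>.35)&(X<.8)&(Y<-.1)&(Y>-.4)
    if g.sum()>300:
        Q=P[g][:,:2]; m8=g.astype(np.uint8)
        # disc: erode strip away
        pts=cv2.morphologyEx(m8,cv2.MORPH_OPEN,np.ones((17,17),np.uint8))>0
        D=P[pts][:,:2]; (cx,cy),r=cv2.minEnclosingCircle(D.astype(np.float32)); c=np.array([cx,cy])
        s=Q[np.linalg.norm(Q-c,axis=1)>.075]; sc,a=axis(s); d=sc-c
        a=a*np.sign(a@d)
        print(tag,'disc',c.round(4),D.mean(0).round(4),r,'strip dir',a.round(4),np.degrees(np.arctan2(a[1],a[0])).round(2),'via centre',np.degrees(np.arctan2(d[1],d[0])).round(2))
    b=(abs(H-110)<12)&(S>120)&(Z>.06)&(Z<.082)&(X>.45)&(X<.75)&(Y>.1)&(Y<.4)
    if b.sum()>20:
        Q=P[b]; c,a=axis(Q); t=(Q[:,:2]-c)@a
        print(tag,'edge n',b.sum(),c.round(4),a.round(4),(c+a*t.min()).round(4),(c+a*t.max()).round(4))
E
python3 - <<'E'
from m import *
for c in('top','scene'):
    z=np.load(c+'.npz'); measure(z['im'],z['P'],c)
im=np.load('top.npz')['im']; cv2.imwrite('pics/crop1.png',cv2.resize(im[110:230,160:320,::-1],None,fx=5,fy=5,interpolation=cv2.INTER_CUBIC))
P=np.load('top.npz')['P']
for v,u in((131,192),(133,254),(205,181),(210,242),(170,234)): print(u,v,P[v,u].round(3))
E
```

```text
top handle n 212 c [0.5788 0.1777] dir(-x dish) [-0.2308 -0.973 ] ang -103.34 far end [0.5668 0.127 ] near [0.5925 0.2356] z 0.0402
top disc [ 0.631  -0.2428] [ 0.6306 -0.2435] 0.058726128190755844 strip dir [-0.9954 -0.0961] -174.48 via centre -175.16
top edge n 161 [0.5953 0.2521] [-0.9867  0.1626] [0.6876 0.2369] [0.505 0.267]
scene handle n 275 c [0.5818 0.1766] dir(-x dish) [-0.2409 -0.9706] ang -103.94 far end [0.5692 0.1258] near [0.5961 0.2343] z 0.039
scene disc [ 0.6314 -0.2429] [ 0.6359 -0.2435] 0.058149948716163635 strip dir [-0.9967 -0.0816] -175.32 via centre -175.19
scene edge n 186 [0.603  0.2516] [-0.9858  0.1681] [0.6872 0.2373] [0.5083 0.2678]
192 131 [0.694 0.387 0.069]
254 133 [0.707 0.243 0.002]
181 205 [ 0.521  0.425 -0.002]
242 210 [0.505 0.266 0.033]
234 170 [0.596 0.281 0.08 ]
```

View pics/crop1.png

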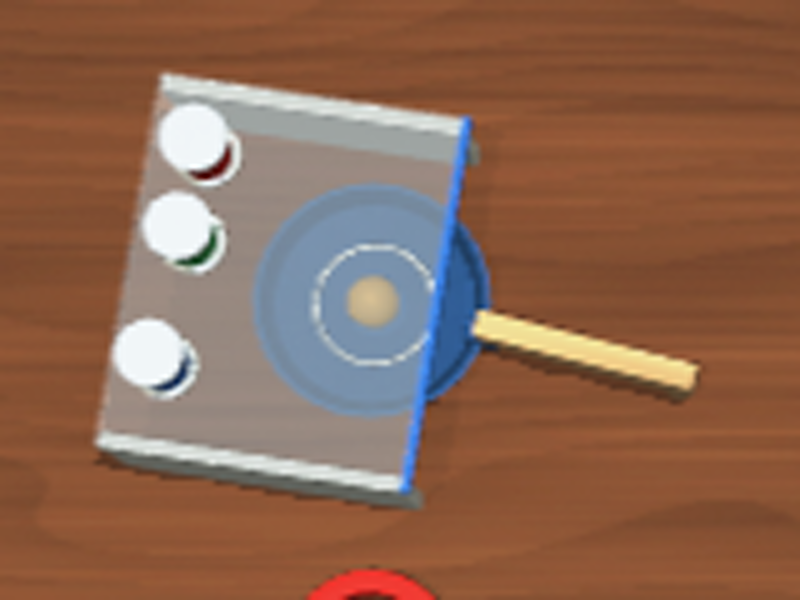

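Run:
```python
from m import *
arm.move_ptp([0.580,0.177,0.20],[180,0,76.5]); arm.gripper_to(1.0)
print(read_time(),read_q().__repr__() ,read_position(),read_orientation())
im,d,p=snap('wrist','w1.png'); P=cloud(d,p); np.savez('w.npz',im=im,P=P); measure(im,P,'wrist')
print(-np.array(p['R']).T@np.array(p['t']))
```

```text
2.8583 array([ 1.26376615e+01,  2.77385934e+01,  8.77305207e+01, -1.56167865e-04,
        6.45242433e+01,  2.60663520e+01]) [0.57976954 0.17764789 0.20009026] [ 1.79993971e+02 -2.79212928e-03  7.65713768e+01]
wrist handle n 1191 c [0.5825 0.1976] dir(-x dish) [-0.2722 -0.9622] ang -105.8 far end [0.5629 0.1283] near [0.5932 0.2356] z 0.0398
wrist edge n 1809 [0.5965 0.2508] [-0.989   0.1476] [0.6879 0.2372] [0.5046 0.2645]
[0.59411759 0.24041324 0.34272036]
```

View pics/w1.png

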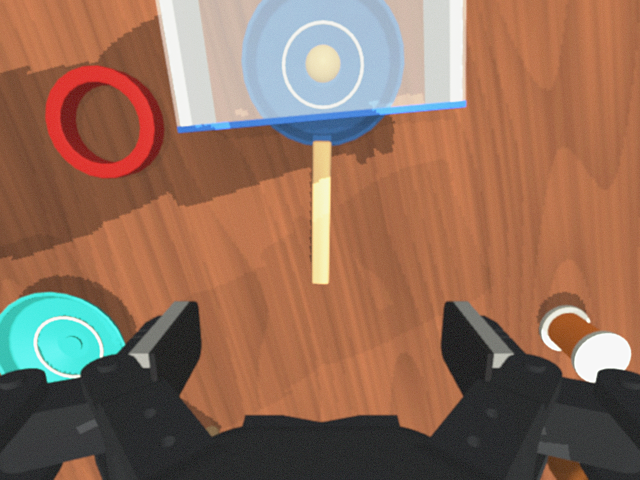

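Wrist view: the handle axis runs from (322,141) to (320.5,283), the bead is at (323,63), and the riser's front edge runs from (178,129) to (466,104). I'll turn these into positions by ray intersection.

```bash
cat >> h.py <<'E'
def ray(p,u,v,z):
    K=np.array(p["camera_matrix"]);R=np.array(p["R"]);C=-R.T@np.array(p["t"])
    r=R.T@np.linalg.solve(K,[u,v,1.]); return (C+r*(z-C[2])/r[2])[:2]
E
python3 - <<'E'
from h import *
p=eyes.camera_params('wrist'); z=np.load('w.npz'); im=z['im']
hsv=cv2.cvtColor(im,cv2.COLOR_RGB2HSV); P=z['P']
m=(P[...,2]>.034)&(P[...,2]<.046); m[:145]=0;m[290:]=0;m[:,:290]=0;m[:,350:]=0
vs=[v for v in range(150,278) if m[v].sum()>5]; us=[np.nonzero(m[v])[0].mean() for v in vs]
k=np.polyfit(vs,us,1); print('width px',m[vs].sum(1).mean(),'line',k)
a=ray(p,np.polyval(k,150),150,.04);b=ray(p,np.polyval(k,278),278,.04); d=(b-a)/np.linalg.norm(b-a)
print('handle',a,b,'ang',np.degrees(np.arctan2(d[1],d[0])))
end=ray(p,np.polyval(k,283),283,.04); print('dish centre from end',end-d*.167,'grip',end-d*(.167-.115))
print('bead',ray(p,323,63,.023)); e1,e2=ray(p,178,129,.07),ray(p,466,104,.07); print('edge',e1,e2)
E
```

```text
width px 18.0 line [-9.52541063e-03  3.22572987e+02]
handle [0.59152835 0.2292023 ] [0.5673836  0.13228902] ang -103.98973636859354
dish centre from end [0.60672654 0.29020547] grip [0.57892551 0.17861648]
bead [0.60723494 0.28907142]
edge [0.50384881 0.26511328] [0.68919099 0.23674278]
```

Run:
```python
from m import *
arm.move_ptp([0.579,0.1785,0.08],[180,0,76.0])
print('guard',arm.move_l([0.579,0.1785,0.010],v=0.06,guard=8))
arm.gripper_to(0.3); arm.gripper_to(0.0,60); 
print(read_time(),read_width(),read_position(),read_ft_force(),read_moment())
x,y,z=read_position()
arm.move_l([x,y,z+0.003],v=0.01); arm.pause(.3)
print(read_ft_force(),read_moment(),read_width())
im,d,p=snap('wrist','w2.png')
for n in ('bead_center','dish'):
  for r in spotter.recognise('wrist',n): print(n,r['score'],r['pixel'])
```

```text
guard False
5.625 0.1584638512770525 [0.5791842  0.1784942  0.01014987] [ 0.77569323 -0.83170231  2.02790085] [-0.04958523 -0.03135647 -0.11238858]
[ 0.45500985  0.37317988 -2.26444555] [-0.22764176  0.0412715  -0.0094969 ] 0.15323393796567067
dish 0.69 [323.1, 149.1]
```

View pics/w2.png

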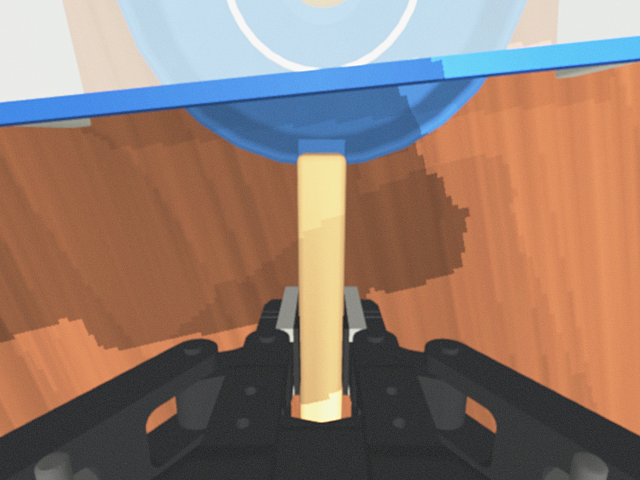

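The grip is centred, and the 2.3 N measured matches the weight of dish and bead, so it hangs free. The bead is in the middle. Next I draw it out 135 mm along the riser's axis.

Run:
```python
from m import *
p0=np.array(read_position())
arm.move_l(list(p0+.135*np.array([-.158,-.9874,0])),v=0.05); arm.pause(.4)
print(read_time(),read_position(),read_ft_force(),read_width())
q=np.array(read_position()); arm.move_l([q[0],q[1],q[2]+.075],v=.05); arm.pause(.3)
im,d,p=snap('wrist','w3.png'); P=cloud(d,p)
print('q',read_q(),'pos',read_position(),read_time(),-np.array(p['R']).T@np.array(p['t']))
hx=np.radians(-104);g=np.array(read_position())[:2]; a=np.array([np.cos(hx),np.sin(hx)])
# tilt: handle top plane, rim heights
for v in range(150,300,25): print('handle',v,P[v,320].round(4))
for r in spotter.recognise('wrist','bead_center'): print('bead',r)
im,d,pt=snap('top','top2.png')
for r in spotter.recognise('top','bead_center')+spotter.recognise('top','dish'): print(r)
print(solver.inverse_kinematics([0.516,-0.252,.088],[180,0,4.8]))
```

```text
9.7917 [0.5578536  0.04519869 0.01314927] [-0.11120268 -0.22654774 -2.5213783 ] 0.1497401396948826
q [-1.32727905e-01  3.17428157e+01  9.96745333e+01 -1.31755111e-03
  4.85911280e+01  1.38677920e+01] pos [0.55782541 0.04520333 0.08806566] 11.7917 [0.57277292 0.10794475 0.23073287]
handle 150 [0.5713 0.1034 0.1059]
handle 175 [0.5698 0.0973 0.1181]
handle 200 [0.568  0.0902 0.1165]
handle 225 [0.5664 0.0835 0.1181]
handle 250 [0.5646 0.0765 0.1191]
handle 275 [0.5627 0.0687 0.1182]
bead {'pixel': [321.8, 2.2], 'score': 0.65}
{'pixel': [287.3, 172.4], 'score': 0.44}
{'pixel': [289.8, 278.3], 'score': 0.79}
{'pixel': [278.8, 170.7], 'score': 0.65}
{'pixel': [200.8, 380.6], 'score': 0.6}
[-3.06742354e+01  3.29724106e+01  9.74034121e+01 -2.54444375e-14
  4.96241773e+01  5.45257646e+01]
```

View pics/w3.png

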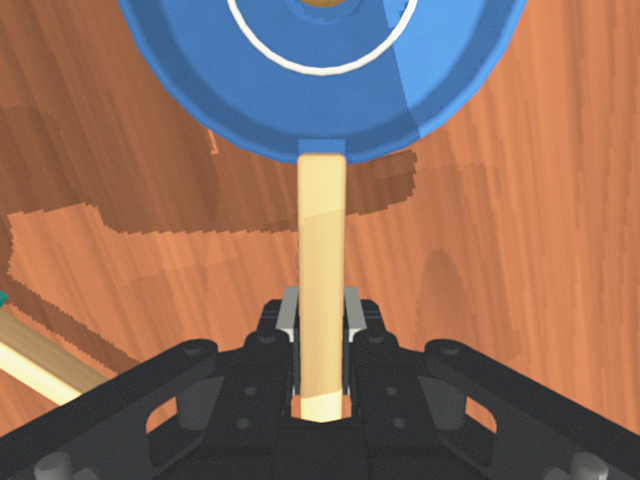

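No slip: the handle and rim sit where they did before, level, with the bead in the middle. Next comes the carry with the turn.

Run:
```python
from m import *
arm.move_l([0.5164,-0.2526,0.088],[180,0,4.8],v=0.05); arm.pause(1.0)
print(read_time(),read_position(),read_orientation(),read_ft_force(),read_width())
im,d,p=snap('top','top3.png'); P=cloud(d,p)
hsv=cv2.cvtColor(im,cv2.COLOR_RGB2HSV); H,S,V=[hsv[...,i].astype(int) for i in range(3)]
b=(abs(H-110)<14)&(S>110)&(P[...,2]>.075)&(P[...,2]<.125)&(P[...,1]<-.1)&(P[...,1]>-.4)&(P[...,0]>.5)
v,u=np.nonzero(b); pts=np.stack([u,v],1).astype(np.float32); (cu,cv_),r=cv2.minEnclosingCircle(pts)
print('dish px',b.sum(),cu,cv_,r,'rim-plane centre',ray(p,cu,cv_,.104))
Q=P[b]; A=np.c_[Q[:,:2]-Q[:,:2].mean(0),np.ones(len(Q))]; print('pts mean',Q.mean(0))
for r in spotter.recognise('top','bead_center'): print('bead',r['score'],r['pixel'],ray(p,*r['pixel'],.1))
snap('wrist','w4.png')
c=cv2.resize(im[110:260,350:550,::-1],None,fx=3,fy=3,interpolation=cv2.INTER_CUBIC)
w=cv2.imread('pics/w4.png'); s=cv2.resize(w,(600,450)); cv2.imwrite('pics/c4.png',cv2.resize(np.hstack([c,s]),(800,300)))
```

```text
19.1583 [ 0.516385   -0.25258891  0.08800379] [1.79999884e+02 9.23180130e-04 4.80194644e+00] [ 0.41704437 -0.10573738 -2.53310379] 0.15732143158826487
dish px 1195 453.76959228515625 154.3355712890625 24.36116600036621 rim-plane centre [ 0.6311367  -0.24250282]
pts mean [ 0.64176578 -0.23483298  0.09265148]
bead 0.53 [427.0, 178.2] [ 0.57429106 -0.17914513]
```

View pics/c4.png

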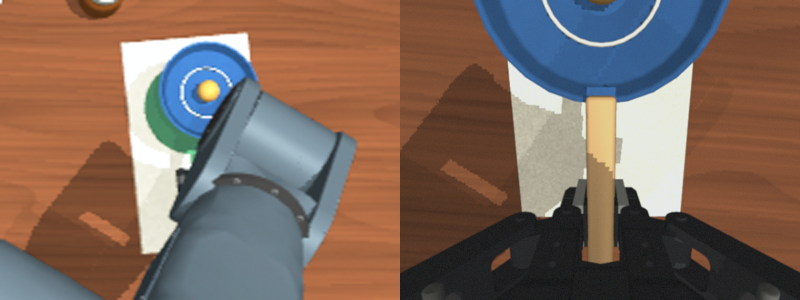

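The dish centre measures (0.631, -0.2425) against the disc's (0.631, -0.243). The bead is in the middle of the ring, and the handle lies over the strip. Handing in after a brief settle.

Run:
```python
from h import *
arm.pause(1.0); print(read_time(),np.abs(read_qvel()).max(),read_ft_force(),read_width()); order.hand_in()
```

```text
20.3083 0.10541865998641436 [ 0.30033039  1.25951428 -3.43884561] 0.1535218735390698
the job is handed in; nothing more can be done
```

I gripped the blue dish by its handle, lifted it 3 mm clear of the desk and drew it 135 mm straight out of the riser. I then raised it to about 78 mm, turned it about 71° and handed the job in at 20.3 s, with the arm still holding it over the card.

**Position and grip:** in the last top view the dish centre was within about 1 mm of the disc's centre. The handle angle is 4.8° from the commanded tool yaw, set to match the strip as measured. The wrist view showed no slip after the draw-out, and the tool was level at the end.

**Bead:** it was in the middle of the ring in the last pictures.

**Checks that disagreed or were not made:**
- The network's last bead report was about 80 mm off the dish (score 0.53), and I discarded it because the picture showed otherwise.
- The final force reading rose to about 3.4 N downward and 1.3 N sideways, from 2.5 N and 0.1 N about a second earlier. I took this for sensor noise and did not look into it.
- I did not re-measure the spool, tape and jar. The planned path kept several centimetres away from them.

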